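# Carry a clay sample dish on a flat lifter

### The arm

A 6-joint arm with a two-finger parallel gripper is mounted at the origin on the work surface. World frame = base frame: x ahead of the robot, y to its left, z up, the work surface at z = 0. Lengths are in m, angles in rad, forces in N, time in s.
With the tool pointing down it reaches from about 0.3 to 0.875 m from the base axis. Payload 6.4 kg.
Tool frame: the origin (TCP) lies on the centre line of the jaws, within the pads' length; the fingertips stand 19 mm ahead of it and the grasp point (between the pads) is the TCP; z points along the fingers, y is the direction in which the jaws open and shut (so a half turn about z gives the same grasp; the last joint's range is limited). The gripper opens to 88 mm and grips with 3 to 60 N. Pads are 18 mm wide; open, the fingers measure 123 mm over their backs; the gripper's body (75 mm by 187 mm) begins 45 mm behind the grasp point.
Start: joints at [0.964, 0.181, 1.607, -0, 1.354, -0.206], TCP at [0.224, 0.529, 0.258] pointing down, gripper open.
Joint ranges: [-2.99, 2.99], [-0.89, 2.07], [0.3, 2.58], [-1.14, 4.28], [0, 2.63], [-3.12, 3.12]. Speed limits (rad/s): [2.57, 2.57, 3.01, 3.14, 3.14, 3.14].

### API

Orientations are given as a 3x3 rotation matrix whose columns are the frame's x, y, z axes.
In Python, from workcell import status, optics, workorder, models gives the robot as it stands. The module is installed in compiled form; this text tells all that it offers.
- The arm moves only by the tool carry_out, never from a script. Its argument "commands" is a list that holds one entry, the list of rows, each a list of 7 numbers: the shift along the world's x, y, z in m, then the turn, a rotation vector about the world's x, y, z in degrees, then the opening, from -1 (shut) to 1 (fully open), so that 0 is half open. A call has exactly 8 rows; each row shifts and turns the commanded pose from where the row before left it; what a row does not reach is not made up. A row lasts 1/10 s, in which the tool goes at most 50 mm and 8.59 degrees, less where a joint would pass 70% of its speed; a pose out of reach is approached as far as the arm can. A call with a gripper value outside its range is refused whole. The fingers move at their own pace and stop on an object; "force" is the grip in N (left out, the last holds). Time passes only in rows, so rows that do not move let the fingers close, or fill a call up. It gives the time, the measured TCP pose, the force and the opening at its end, in the units of the state.
- status.get_obs(): the state, without advancing time (a new reading comes with each control period).
- optics.snapshot(name): name is "side" or "top"; returns the picture (384x512x3 uint8, red, green, blue); there is no depth.
- optics.camera_info(name): a dict with "mtx" (3x3 intrinsics, pixels), "R" (3x3) and "t" (3): a world point X has camera coordinates R X + t. Camera axes: x right, y down, z forward; pixel columns grow to the right and rows downward; lengths in m; the calibration is good to about 2 mm. A picture is of the moment at which its call begins. camera_info takes no time and is no camera call.
- workorder.finish_job(): hands the job in, once; it reports no verdict.
Trained networks look in the newest picture that a camera, given by its name, has taken for a name from the list of things; names that differ only in an ending like _2 or _b are one class to them, and where a whole thing is asked for, a point or a joint stands for the part that bears it (a point fixed in the world has none). Each returns a list of dicts, best first, with "score" (0 to 1); they miss things now and then, are a little off and sometimes report something else, mostly with a low value. They report only what shows in the picture. A call takes as long as a camera call.
- models.recognise(camera, target): "rect" ([left, top, right, bottom] in pixels, round what is visible of it).
- models.cut_out(camera, target): "pixels" (384x512 bool, what is visible of it) and "rect" ([left, top, right, bottom] in pixels, round what is visible of it).
- models.tip_of(camera, target): "at" ([row, column] in pixels: a listed point, or the origin of a listed thing).
The state is a dict: "clock": time; "joint_pos": joint angles; "qd": joint speeds; "joint_torque": joint torques, N m; "tool_pos": TCP position; "ee_rot": TCP orientation; "contact_force": force on the tool from outside, world axes, zero at the start; "moment": the same for the moment, N m; "opening": finger opening in m.
Only numpy, scipy, OpenCV 4.12 (cv2) and the standard library are available. Lean on these libraries where they do the work, as an engineer would, in place of code of your own. Each camera call takes 0.05 s, during which the arm holds its last target. There are 200 camera calls.

### The job

Take the flat aluminium lifter by its blue bridge handle, slide its blade into the channel under the white dish that holds the brown clay cone, and lift the dish off its stand on the blade. Finish while still holding the lifter, with the dish level and steady in the air at least 12 cm above the bench and the cone standing in it, touching nothing but the blade. Do not touch that dish with the robot, keep it from tipping, and leave the yellow sample's dish, the beaker and the amber jar where they are.

Things in the scene. Friction and masses are not known exactly. Their poses are not given: they have to be found in the camera images.
- lifter: Loose lifter, 160 g: flat aluminium plate 4 mm thick, 42 mm wide, with a blue bridge handle over its rear. Origin on the plate's underside below the handle's middle; x along the plate to the rounded nose, z up. The plate runs from x = -45 to +150 mm. It starts flat on the bench between the stands and nearer the robot, nose away from the robot (yaw within 0.35 rad of straight ahead).
- lifter_grip (a point): Middle of the lifter's blue handle bar, 44 mm above the plate's underside: the place to grip it, fingers on its two flat sides. The bar lies along the lifter's x, 84 mm long, 14 mm wide, 24 mm high (32 to 56 mm above the plate's underside), on two 10 x 12 mm posts at x = +-35 mm.
- lifter_blade (a point): Point on the top of the blade, 105 mm ahead of the handle's middle, where the dish's centre belongs when it is carried.
- dish: White round porcelain dish, loose, about 130 g (varies by 30 percent), holding the brown clay cone. Flat underside 96 mm across, rim 108 mm across, 11 mm high, floor 4 mm thick. Origin at the centre of its underside, z up. It sits on its stand's two cheeks, underside 45 mm above the bench, centred on the stand within 6 mm.
- stand: Fixed black stand of the cone's dish: base plate 3 mm thick, two upright cheeks 110 mm long (along its x), 14 mm thick, 45 mm high, with a free channel 66 mm wide between them, open at top and both ends. Origin on the bench at its centre, x along the channel and away from the robot (yaw within 0.3 rad of straight ahead), z up. The two stands look alike; either may be on the left.
- cone: Loose brown clay cone standing in the dish near its centre: 40 mm across its base, 34 mm high, 35 g. Origin at the centre of its underside, z up.
- other_dish: Bystander: a dish just like the other, holding the bright yellow lump; leave alone. Origin at the centre of its underside.
- yellow_lump: Bystander: bright yellow lump 44 mm across and 20 mm high, loose in the other dish. Origin at the centre of its underside.
- other_stand: Fixed stand of the other dish, same shape, size and axes as the stand.
- beaker: Bystander: clear glass beaker, 56 mm across, 75 mm high, on the bench between the stands on the far side. Origin at the centre of its underside.
- reagent: Bystander: amber glass jar with white cap, 56 mm across, 100 mm high, on the robot's left side of the bench. Origin at the centre of its underside.

How it is judged:
By the outcome, as a careful person would: the job done as asked, in the order asked, and still so for the second after the job is handed in, while the arm keeps its last pose, push and grip.
It also fails if it takes over 51 s, if anything falls off the work surface, if the arm or the gripper's body presses on something with over 40 N, if the wrist force passes 120 N, or if a joint passes its speed limit or range.

## Working session

There is one attempt and no reset: what is moved stays moved. The work goes in short steps, Python scripts to look and compute and a tool call to move; the robot and the scene stay as the last step left them, time stands still between calls to the robot, and variables do not carry over. Pictures are saved under pics/ and viewed, about 8 in all and at most 12, crops included, and the job is handed in when it is done.

Besides the shell and the picture viewer there is one more tool, called after "Emit:" as name(argument=value, ...) on one line, values as JSON. carry_out: Moves the arm, as the interface text tells. Its arguments: {"type":"object","properties":{"commands":{"type":"array"},"force":{"type":"number"}},"required":["commands"]}

```bash
mkdir -p pics
cat > h.py <<'E'
import numpy as np, cv2
from workcell import status, optics, workorder, models
def snap(n,f):
    p=optics.snapshot(n); cv2.imwrite('pics/'+f,p[:,:,::-1]); return p
def ray(cam,rc):
    c=optics.camera_info(cam);K,R,t=map(np.array,(c['mtx'],c['R'],c['t']))
    return -R.T@t, R.T@np.linalg.solve(K,[rc[1],rc[0],1])
def atz(cam,rc,z):
    o,d=ray(cam,rc); return o+d*(z-o[2])/d[2]
def proj(cam,X):
    c=optics.camera_info(cam);p=np.array(c['mtx'])@(np.array(c['R'])@X+np.array(c['t'])); return p[:2]/p[2]
def tri(a,b):
    (o1,d1),(o2,d2)=ray('top',a),ray('side',b)
    s=np.linalg.lstsq(np.c_[d1,-d2],o2-o1,rcond=None)[0]
    return (o1+d1*s[0]+o2+d2*s[1])/2, np.linalg.norm(o1+d1*s[0]-o2-d2*s[1])
E
python3 - <<'E'
from h import *
np.set_printoptions(precision=3,suppress=True)
a=snap('top','t0.png');b=snap('side','s0.png')
cv2.imwrite('pics/both.png',cv2.resize(np.vstack([a,b])[:,:,::-1],None,fx=.78,fy=.78)) 
for c in('top','side'):
    o,d=ray(c,(192,256));print(c,o,d/np.linalg.norm(d))
for n in['lifter','lifter_grip','lifter_blade','dish','stand','cone','other_dish','other_stand','beaker','reagent']:
    r={}
    for c in('top','side'):
        q=models.tip_of(c,n); print(n,c,[(np.round(x['at'],1),round(x['score'],2)) for x in q[:2]])
        if q:r[c]=q[0]['at']
    if len(r)==2:print('   ',*tri(r['top'],r['side']))
print(status.get_obs())
E
```

```text
top [0.513 0.116 1.161] [ 0.084  0.004 -0.996]
side [ 0.182 -0.413  0.893] [ 0.379  0.511 -0.771]
lifter top [(array([254.4, 282.3]), 0.59)]
lifter side [(array([249.6, 230.8]), 0.74)]
    [0.431 0.042 0.012] 0.0008877695036427373
lifter_grip top [(array([259. , 283.2]), 0.83), (array([250.5, 280. ]), 0.65)]
lifter_grip side [(array([244.5, 228.6]), 0.97), (array([172.4, 248.5]), 0.24)]
    [0.423 0.041 0.05 ] 0.0032060093490121734
lifter_blade top [(array([216.7, 272.5]), 0.98)]
lifter_blade side [(array([227.8, 250.8]), 0.68)]
    [ 0.533  0.075 -0.006] 0.013888532359761455
dish top [(array([179.4, 208.2]), 0.73)]
dish side [(array([167.6, 248.5]), 0.89)]
    [0.644 0.256 0.037] 0.006808099435500322
stand top [(array([182.2, 209.7]), 0.65), (array([220.6, 271.8]), 0.62)]
stand side [(array([174.1, 247.5]), 0.95), (array([210. , 314.4]), 0.66)]
    [0.639 0.255 0.009] 0.006287561791325848
cone top [(array([186.6, 379.9]), 0.67), (array([178. , 213.3]), 0.6)]
cone side [(array([175.2, 248.5]), 0.52), (array([167.5, 246.6]), 0.44)]
    [ 0.512 -0.078  0.421] 0.16637865285375877
other_
[... 391 characters left out ...]
0.019] 0.007336761955134215
reagent top [(array([223.5, 131.1]), 0.57)]
reagent side [(array([154.5, 183.7]), 0.92), (array([248.6, 228. ]), 0.16)]
    [ 0.515  0.481 -0.004] 0.008413761981125225
{'clock': 1.1, 'joint_pos': array([ 0.964,  0.181,  1.607,  0.   ,  1.354, -0.206]), 'qd': array([-0.   ,  0.001,  0.001, -0.001, -0.   ,  0.001]), 'joint_torque': array([ -0.   , -43.387, -34.217,   0.07 ,   0.031,  -0.   ]), 'tool_pos': array([0.224, 0.529, 0.258]), 'ee_rot': array([[-0.921,  0.39 ,  0.   ],
       [ 0.39 ,  0.921,  0.   ],
       [-0.   ,  0.   , -1.   ]]), 'contact_force': array([ 0.395, -0.52 ,  0.249]), 'moment': array([-0.012, -0.003,  0.007]), 'opening': 0.08844050477017898}
```

View pics/both.png

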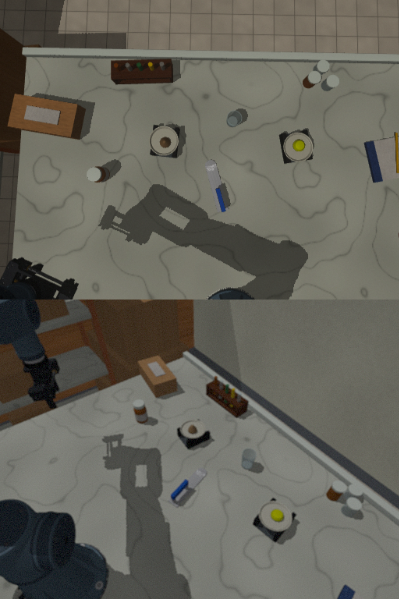

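The picture shows the cone dish on the left stand (top view ~(212,180) at full scale), the yellow dish on the right, and the lifter at about (280,250). The next step is to refine the stand yaw, dish centre and lifter yaw.

Run:
```python
from h import *
np.set_printoptions(precision=3,suppress=True)
a=cv2.imread('pics/t0.png');b=cv2.imread('pics/s0.png')
A=cv2.resize(a[145:275,180:310],(600,600),interpolation=cv2.INTER_CUBIC)
cv2.imwrite('pics/ca.png',A)
def cen(m):
    n,l,s,c=cv2.connectedComponentsWithStats(m.astype(np.uint8)); i=1+np.argmax(s[1:,4]); return l==i,s[i],c[i]
h=cv2.cvtColor(a,cv2.COLOR_BGR2HSV)
# blue handle
m=np.zeros(a.shape[:2],bool);m[225:280,265:300]=True
m&=(h[...,0]>100)&(h[...,0]<130)&(h[...,1]>110)
M,s,c=cen(m);p=np.argwhere(M)[:,::1];print('handle',s,c)
r=cv2.minAreaRect(p[:,::-1].astype(np.float32));print(r)
pts=np.array([atz('top',q,.056)[:2] for q in p]);mu=pts.mean(0);w,v=np.linalg.eigh(np.cov(pts.T))
print('handle top',mu,'axis',v[:,1],np.degrees(np.arctan(v[1,1]/v[0,1])),np.sqrt(w*12), 'minor extents',np.ptp((pts-mu)@v,axis=0))
# stands dark, dish
for nm,(c0,c1) in dict(stand=(190,236),other=(355,408)).items():
    m=np.zeros(a.shape[:2],bool);m[155:212,c0:c1]=True
    D,s,c=cen(m&(h[...,2]<60));W,s2,c2=cen(m&(h[...,2]>60)&(h[...,2]<0))if 0 else (None,None,None)
    p=np.argwhere(D)
    r=cv2.minAreaRect(p[:,::-1].astype(np.float32));print(nm,s,r)
    P=np.array([atz('top',q[::-1],.045)[:2] for q in cv2.boxPoints(r)]);print(P,P.mean(0),[np.linalg.norm(P[i]-P[i-1]) for i in range(4)],
      [np.degrees(np.arctan2(*(P[i]-P[i-1])[::-1])) for i in range(4)])
for n in('dish','other_dish','stand','lifter'):
    for cam in('top','side'):
        q=models.cut_out(cam,n)
        if q:
            print(n,cam,q[0]['score'],q[0]['rect'],q[0]['pixels'].sum())
            if 'dish' in n:
                k=cv2.findContours(q[0]['pixels'].astype(np.uint8),0,1)[0];k=max(k,key=len)
                e=cv2.fitEllipse(k);print(e, atz(cam,e[0][::-1],.056))
print(status.get_obs()['clock'])
```

```text
handle [277 241  12  31 152] [282.553 256.145]
((282.5769348144531, 256.1153869628906), (30.521615982055664, 4.911523818969727), 74.74488067626953)
handle top [0.43  0.044] axis [-0.96 -0.28] 16.25294421627368 [0.014 0.084] minor extents [0.014 0.083]
stand [221 159  15  21  96] ((227.740478515625, 168.63841247558594), (23.352941513061523, 7.529411792755127), 61.927513122558594)
[[0.696 0.228]
 [0.706 0.209]
 [0.648 0.176]
 [0.637 0.195]] [0.672 0.202] [np.float64(0.06675946316804601), np.float64(0.0213630484317048), np.float64(0.06681403215103376), np.float64(0.02126615422943866)] [np.float64(29.297512594800175), np.float64(-60.45213622766275), np.float64(-150.78543373989913), np.float64(119.40217127602727)]
other [358 170  19  40 236] ((366.8848876953125, 189.37107849121094), (39.105072021484375, 16.300527572631836), 86.90594482421875)
[[ 0.674 -0.166]
 [ 0.677 -0.212]
 [ 0.567 -0.218]
 [ 0.564 -0.172]] [ 0.62  -0.192] [np.float64(0.11066322595923568), np.float64(0.04627179610083108), np.float64(0.11070113733938672), np.float64(0.045873499457950793)] [np.float64(2.905278106025525),
[... 291 characters left out ...]
4.2, 263.3, 177.1] 491
((247.02297973632812, 164.9940185546875), (22.61737060546875, 31.58832550048828), 91.15888214111328) [0.639 0.252 0.056]
other_dish top 0.69 [364.0, 168.0, 400.0, 208.8] 952
((382.1741638183594, 188.14532470703125), (36.699562072753906, 37.25642395019531), 160.04336547851562) [ 0.623 -0.232  0.056]
other_dish side 0.74 [329.3, 256.8, 373.8, 293.1] 1035
((352.9230041503906, 277.0182189941406), (35.18312072753906, 43.55710983276367), 120.3970947265625) [ 0.625 -0.233  0.056]
stand top 0.51 [193.0, 161.8, 231.7, 201.9] 163
stand side 0.72 [226.8, 163.3, 267.0, 190.3] 418
lifter top 0.73 [262.6, 205.2, 290.9, 270.0] 959
lifter side 0.62 [216.9, 216.0, 263.8, 266.1] 899
1.5
```

View pics/ca.png

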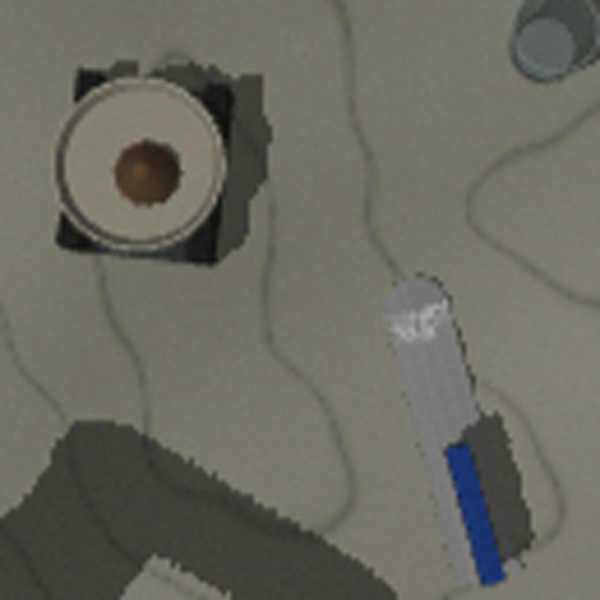

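The crop shows the stand's cheek corners at near-left (57,247), near-right (217,264), far-left (78,70) and far-right (233,80), so its yaw is about -6°. The lifter's yaw is about +16°. I'm moving above the handle.

Emit:
carry_out(commands=[[[0.013, -0.03, -0.006, 0, 0, 2.45, 1], [0.013, -0.03, -0.006, 0, 0, 2.45, 1], [0.013, -0.03, -0.006, 0, 0, 2.45, 1], [0.013, -0.03, -0.006, 0, 0, 2.45, 1], [0.013, -0.03, -0.006, 0, 0, 2.45, 1], [0.013, -0.03, -0.006, 0, 0, 2.45, 1], [0.013, -0.03, -0.006, 0, 0, 2.45, 1], [0.013, -0.03, -0.006, 0, 0, 2.45, 1]]], force=60)

```text
clock: 2.3
tool_pos: [0.3287, 0.2883, 0.2097]
ee_rot: [[-0.998, 0.057, 0.001], [0.057, 0.998, 0.0], [-0.001, 0.0, -1.0]]
contact_force: [-0.1, -0.3, -0.4]
opening: 0.0881
```

Emit:
carry_out(commands=[[[0.013, -0.03, -0.006, 0, 0, 2.45, 1], [0.013, -0.03, -0.006, 0, 0, 2.45, 1], [0.013, -0.03, -0.006, 0, 0, 2.45, 1], [0.013, -0.03, -0.006, 0, 0, 2.45, 1], [0.013, -0.03, -0.006, 0, 0, 2.45, 1], [0.013, -0.03, -0.006, 0, 0, 2.45, 1], [0.013, -0.03, -0.006, 0, 0, 2.45, 1], [0.013, -0.03, -0.006, 0, 0, 2.45, 1]]])

```text
clock: 3.1
tool_pos: [0.4329, 0.0481, 0.1617]
ee_rot: [[-0.96, -0.281, 0.001], [-0.281, 0.96, -0.0], [-0.001, -0.0, -1.0]]
contact_force: [0.5, -0.3, -0.1]
opening: 0.0881
```

Run:
```python
from h import *
np.set_printoptions(precision=4,suppress=True)
uv=np.array([[57,247],[217,264],[78,70],[233,80]])/4.615+[180-.39,145-.39]
P=np.array([atz('top',q[::-1],.045)[:2] for q in uv]);print(P)
for i,j in((0,2),(1,3),(1,0),(3,2)):
    d=P[j]-P[i];print(np.linalg.norm(d),np.degrees(np.arctan2(d[1],d[0])))
o=status.get_obs();print(P.mean(0),o['clock'],o['tool_pos'],o['ee_rot'],np.degrees(np.arctan2(o['ee_rot'][1,1],o['ee_rot'][0,1])))
s=snap('side','s1.png');cv2.imwrite('pics/cs1.png',cv2.resize(s[130:290,180:380,::-1],(800,640)[:2] if 0 else (750,600),interpolation=cv2.INTER_CUBIC))
```

```text
[[0.586  0.3006]
 [0.5775 0.2027]
 [0.6953 0.2913]
 [0.6909 0.1959]]
0.10968713305545334 -4.83519217832775
0.1136433456074856 -3.477568379020741
0.09817836991687058 85.03310714127737
0.09555718943007295 87.38305305146115
[0.6374 0.2476] 3.1 [0.4329 0.0481 0.1617] [[-0.9597 -0.2811  0.0008]
 [-0.2811  0.9597 -0.    ]
 [-0.0007 -0.0003 -1.    ]] 106.32500719476728
```

View pics/cs1.png

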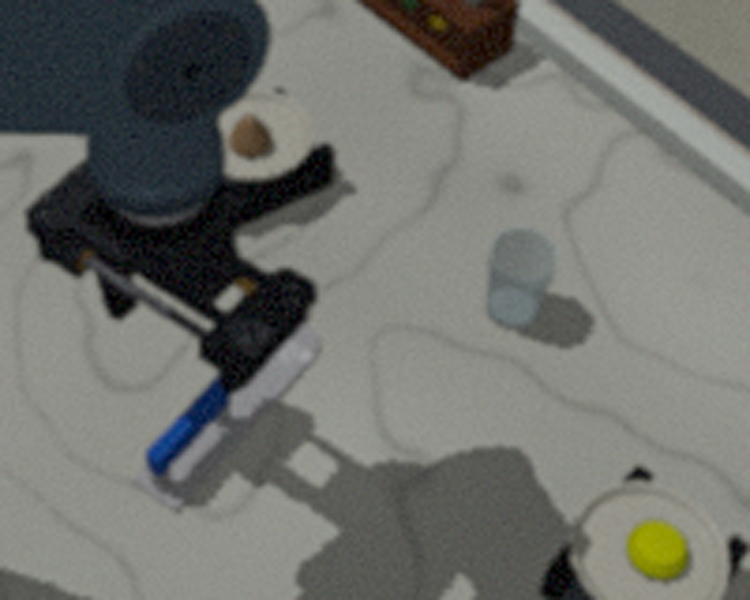

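The side view shows the gripper above the lifter, with the blue handle clear of the fingers. I'm descending, then closing.

Emit:
carry_out(commands=[[[-0.003, -0.004, -0.017, 0, 0, 0, 1], [0, 0, -0.017, 0, 0, 0, 1], [0, 0, -0.017, 0, 0, 0, 1], [0, 0, -0.017, 0, 0, 0, 1], [0, 0, -0.017, 0, 0, 0, 1], [0, 0, -0.017, 0, 0, 0, 1], [0, 0, -0.015, 0, 0, 0, 1], [0, 0, 0, 0, 0, 0, 1]]])

```text
clock: 3.95
tool_pos: [0.4278, 0.0458, 0.0432]
ee_rot: [[-0.96, -0.279, -0.004], [-0.279, 0.96, 0.001], [0.003, 0.002, -1.0]]
contact_force: [-0.7, -1.3, -0.2]
opening: 0.0882
```

Emit:
carry_out(commands=[[[0, 0, 0, 0, 0, 0, -1], [0, 0, 0, 0, 0, 0, -1], [0, 0, 0, 0, 0, 0, -1], [0, 0, 0, 0, 0, 0, -1], [0, 0, 0, 0, 0, 0, -1], [0, 0, 0, 0, 0, 0, -1], [0, 0, 0, 0, 0, 0, -1], [0, 0, 0, 0, 0, 0, -1]]], force=60)

```text
clock: 4.75
tool_pos: [0.4293, 0.0455, 0.0447]
ee_rot: [[-0.96, -0.28, 0.0], [-0.28, 0.96, 0.0], [-0.0, 0.0, -1.0]]
contact_force: [-0.3, 0.3, 0.6]
opening: 0.0264
```

Emit:
carry_out(commands=[[[0, 0, 0, 0, 0, 0, -1], [0, 0, 0, 0, 0, 0, -1], [0, 0, 0, 0, 0, 0, -1], [0, 0, 0, 0, 0, 0, -1], [0, 0, 0, 0, 0, 0, -1], [0, 0, 0, 0, 0, 0, -1], [0, 0, 0, 0, 0, 0, -1], [0, 0, 0, 0, 0, 0, -1]]])

```text
clock: 5.55
tool_pos: [0.4293, 0.0455, 0.0447]
ee_rot: [[-0.96, -0.28, -0.0], [-0.28, 0.96, 0.0], [0.0, 0.0, -1.0]]
contact_force: [-0.1, 1.1, -0.7]
opening: 0.0132
```

Emit:
carry_out(commands=[[[0, 0, 0.004, 0, 0, 0, -1], [0, 0, 0.008, 0, 0, 0, -1], [0, 0, 0.01, 0, 0, 0, -1], [0, 0, 0.01, 0, 0, 0, -1], [0, 0, 0.01, 0, 0, 0, -1], [0, 0, 0.006, 0, 0, 0, -1], [0, 0, 0, 0, 0, 0, -1], [0, 0, 0, 0, 0, 0, -1]]])

```text
clock: 6.35
tool_pos: [0.4293, 0.0454, 0.0928]
ee_rot: [[-0.96, -0.28, 0.0], [-0.28, 0.96, -0.0], [-0.0, -0.0, -1.0]]
contact_force: [-0.3, -0.6, -1.0]
opening: 0.0135
```

Run:
```python
from h import *
np.set_printoptions(precision=4,suppress=True)
o=status.get_obs();print(o['clock'],o['tool_pos'],o['contact_force'],o['moment'],o['opening'])
a=snap('top','t2.png');s=snap('side','s2.png')
cv2.imwrite('pics/c2.png',np.hstack([cv2.resize(x[r:r+80,c:c+80,::-1],(400,400),interpolation=cv2.INTER_CUBIC) for x,r,c in((a,190,240),(s,200,200))]))
g=o['tool_pos'];x=o['ee_rot'][:,1];ax=np.array([x[1],-x[0],0])
B=g+.105*ax+[0,0,-.04]
for c in('top','side'):
    print(c,'grip',proj(c,g)[::-1],'blade exp',proj(c,B)[::-1],'nose exp',proj(c,g+.15*ax+[0,0,-.04])[::-1])
    for n in('lifter_grip','lifter_blade','lifter'):print(n,[(x['at'],x['score']) for x in models.tip_of(c,n)[:2]])
```

```text
6.35 [0.4293 0.0454 0.0928] [-0.3072 -0.6123 -0.9966] [ 0.072   0.0905 -0.0302] 0.013509250478831851
top grip [257.5008 282.9536] blade exp [219.5246 271.9569] nose exp [203.9256 267.6982]
lifter_grip [([258.8, 284.9], 0.79)]
lifter_blade [([218.7, 272.3], 0.97)]
lifter [([253.7, 280.7], 0.73), ([181.2, 211.6], 0.71)]
side grip [233.7858 227.9958] blade exp [216.9526 252.0131] nose exp [207.1259 261.2035]
lifter_grip [([233.0, 227.8], 0.94), ([276.5, 348.9], 0.59)]
lifter_blade [([214.6, 254.4], 0.68)]
lifter [([241.4, 231.2], 0.8)]
```

View pics/c2.png

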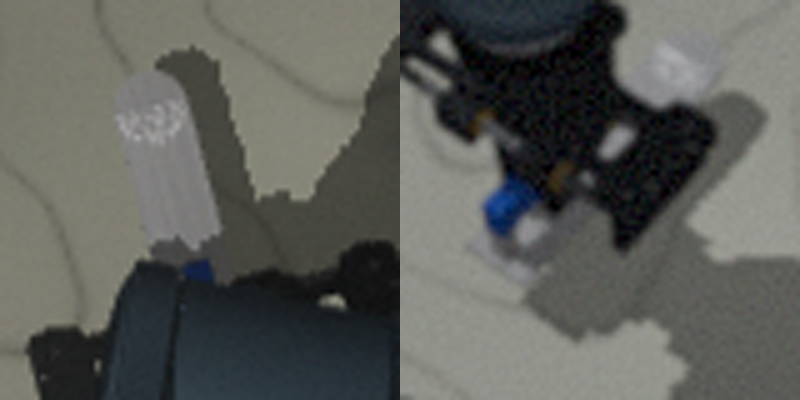

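The grasp holds. In the top crop the blade runs from (150,68) down to the gripper, level and within about 1 px of the predicted position. Next I'm pulling back, turning to the channel and lining up in front of it.

Emit:
carry_out(commands=[[[-0.025, 0.02, 0, 0, 0, -2.6, -1], [-0.025, 0.028, 0, 0, 0, -2.6, -1], [0, 0.03, 0, 0, 0, -2.6, -1], [0, 0.03, 0, 0, 0, -2.6, -1], [0, 0.03, 0, 0, 0, -2.6, -1], [0, 0.03, 0, 0, 0, -2.6, -1], [0, 0.03, 0, 0, 0, -2.6, -1], [0, 0.026, 0, 0, 0, -2.6, -1]]])

```text
clock: 7.55
tool_pos: [0.3791, 0.271, 0.0927]
ee_rot: [[-0.997, 0.081, 0.0], [0.081, 0.997, 0.0], [-0.0, 0.0, -1.0]]
contact_force: [0.7, 0.1, -1.1]
opening: 0.0135
```

Emit:
carry_out(commands=[[[0.003, 0, -0.005, 0, 0, 0, -1], [0.005, 0, -0.006, 0, 0, 0, -1], [0.005, 0, -0.006, 0, 0, 0, -1], [0.005, 0, -0.006, 0, 0, 0, -1], [0.0054, 0, -0.006, 0, 0, 0, -1], [0, 0, 0, 0, 0, 0, -1], [0, 0, 0, 0, 0, 0, -1], [0, 0, 0, 0, 0, 0, -1]]])

```text
clock: 8.35
tool_pos: [0.4027, 0.2693, 0.0638]
ee_rot: [[-0.997, 0.08, -0.0], [0.08, 0.997, -0.0], [0.0, -0.0, -1.0]]
contact_force: [-0.0, 0.4, -2.8]
opening: 0.0137
```

```bash
cat > chk.py <<'E'
import sys
from h import *
np.set_printoptions(precision=4,suppress=True)
o=status.get_obs();print(o['clock'],o['tool_pos'],o['contact_force'],o['moment'],o['opening'])
i=sys.argv[1];a=snap('top',f't{i}.png');s=snap('side',f's{i}.png')
g=o['tool_pos'];x=o['ee_rot'][:,1];ax=np.array([x[1],-x[0],0]);print('axis',ax,np.degrees(np.arctan2(ax[1],ax[0])))
for c,im in(('top',a),('side',s)):
    print(c,'blade exp',proj(c,g+.105*ax+[0,0,-.04])[::-1],'nose exp',proj(c,g+.15*ax+[0,0,-.04])[::-1])
    for n in('lifter_blade','dish','cone'):print(n,[(x['at'],x['score']) for x in models.tip_of(c,n)[:2]])
    q=models.cut_out(c,'dish')
    if q:
        k=max(cv2.findContours(q[0]['pixels'].astype(np.uint8),0,1)[0],key=len);e=cv2.fitEllipse(k);print('ell',e,atz(c,e[0][::-1],g[2]-.04+.011))
cv2.imwrite(f'pics/c{i}.png',np.hstack([cv2.resize(x[r:r+100,c:c+80,::-1],(400,500),interpolation=cv2.INTER_CUBIC) for x,r,c in((a,145,170),(s,120,200))]))
E
python3 chk.py 3
```

```text
8.35 [0.4027 0.2693 0.0638] [-0.0241  0.4385 -2.7564] [ 0.061   0.0713 -0.027 ] 0.013656971266245179
axis [ 0.9968 -0.0798  0.    ] -4.577597889064122
top blade exp [226.4172 206.1469] nose exp [210.6966 207.8803]
lifter_blade [([225.9, 207.6], 0.86)]
dish [([183.1, 208.2], 0.81)]
cone [([180.0, 210.3], 0.62)]
ell ((209.3439483642578, 179.9532470703125), (36.639183044433594, 37.203277587890625), 81.56513977050781) [0.6395 0.2544 0.0348]
side blade exp [187.8634 212.3775] nose exp [182.2833 224.5977]
lifter_blade [([184.6, 212.3], 0.96)]
dish [([168.9, 246.9], 0.87), ([176.7, 248.5], 0.23)]
cone [([165.2, 249.1], 0.69), ([210.4, 314.6], 0.5)]
ell ((247.22792053222656, 165.12962341308594), (23.2750301361084, 31.05057716369629), 85.04805755615234) [0.6511 0.2674 0.0348]
```

View pics/c3.png

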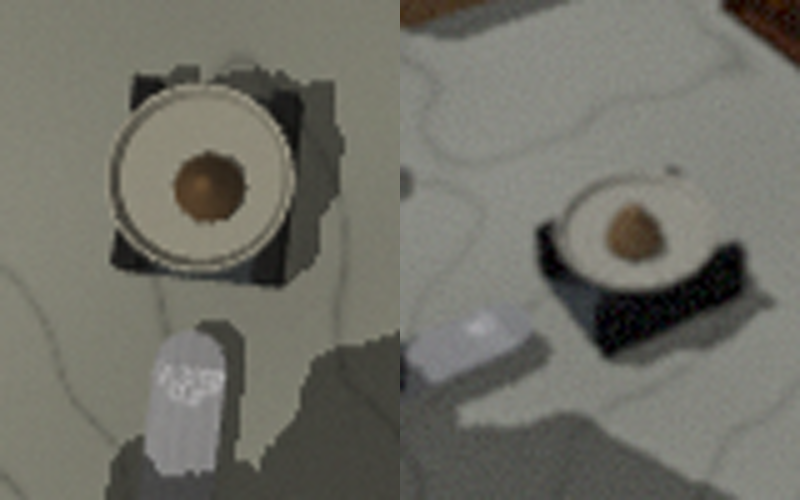

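The crop shows the blade nose at crop (188,330), lined up with the channel between the near corners (110,268) and (278,287). Its slope matches the channel's. The dish sits about 4 mm left of the blade's line, so I'm adding 2.5 mm of +y while inserting.

Emit:
carry_out(commands=[[[0, 0.0015, 0, 0, 0, 0, -1], [0.005, 0.0006, 0, 0, 0, 0, -1], [0.009, -0.0007, 0, 0, 0, 0, -1], [0.009, -0.0007, 0, 0, 0, 0, -1], [0.009, -0.0007, 0, 0, 0, 0, -1], [0.009, -0.0007, 0, 0, 0, 0, -1], [0.009, -0.0007, 0, 0, 0, 0, -1], [0.009, -0.0007, 0, 0, 0, 0, -1]]])

```text
clock: 9.65
tool_pos: [0.4626, 0.2672, 0.0636]
ee_rot: [[-0.997, 0.08, -0.0], [0.08, 0.997, -0.0], [0.0, -0.0, -1.0]]
contact_force: [-1.1, 0.0, -1.5]
opening: 0.0135
```

Emit:
carry_out(commands=[[[0.01, -0.0008, 0, 0, 0, 0, -1], [0.01, -0.0008, 0, 0, 0, 0, -1], [0.01, -0.0008, 0, 0, 0, 0, -1], [0.01, -0.0008, 0, 0, 0, 0, -1], [0.01, -0.0008, 0, 0, 0, 0, -1], [0.01, -0.0008, 0, 0, 0, 0, -1], [0.011, -0.0008, 0, 0, 0, 0, -1], [0, 0, 0, 0, 0, 0, -1]]])

```text
clock: 10.45
tool_pos: [0.5345, 0.2616, 0.064]
ee_rot: [[-0.997, 0.08, 0.002], [0.08, 0.997, 0.0], [-0.002, 0.0, -1.0]]
contact_force: [0.2, -0.0, -2.2]
opening: 0.0131
```

```bash
python3 chk.py 4
```

```text
10.45 [0.5345 0.2616 0.064 ] [ 0.2376 -0.0041 -2.2028] [-0.0173  0.0628  0.027 ] 0.013119776318184916
axis [ 0.9968 -0.0803  0.    ] -4.604370391511182
top blade exp [180.5069 210.2365] nose exp [165.0992 211.946 ]
lifter_blade []
dish [([184.6, 208.2], 0.59), ([183.0, 210.1], 0.53)]
cone [([180.8, 211.2], 0.59)]
ell ((209.7147979736328, 178.271240234375), (33.475738525390625, 37.198402404785156), 103.97888946533203) [0.6444 0.2535 0.035 ]
side blade exp [171.3474 246.91  ] nose exp [166.1927 258.2309]
lifter_blade []
dish [([184.8, 223.2], 0.74), ([170.0, 249.4], 0.6)]
cone [([165.4, 246.4], 0.4)]
ell ((247.82611083984375, 164.52842712402344), (21.376741409301758, 27.147594451904297), 92.48951721191406) [0.6542 0.2683 0.035 ]
```

View pics/c4.png

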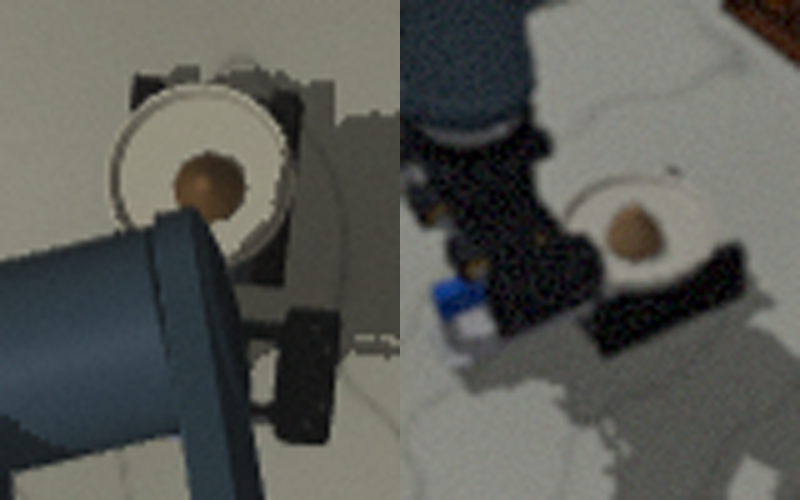

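The blade is in the channel with no contact force, and the dish is undisturbed (crop centre about (200,175), unchanged). I'm lifting slowly through contact.

Emit:
carry_out(commands=[[[0, 0, 0.004, 0, 0, 0, -1], [0, 0, 0.004, 0, 0, 0, -1], [0, 0, 0.004, 0, 0, 0, -1], [0, 0, 0.002, 0, 0, 0, -1], [0, 0, 0.001, 0, 0, 0, -1], [0, 0, 0.001, 0, 0, 0, -1], [0, 0, 0.001, 0, 0, 0, -1], [0, 0, 0.001, 0, 0, 0, -1]]])

```text
clock: 11.75
tool_pos: [0.5326, 0.2617, 0.0817]
ee_rot: [[-0.997, 0.08, -0.0], [0.08, 0.997, -0.0], [0.0, -0.0, -1.0]]
contact_force: [-0.9, 0.0, -1.7]
opening: 0.0135
```

Emit:
carry_out(commands=[[[0, 0, 0.001, 0, 0, 0, -1], [0, 0, 0.001, 0, 0, 0, -1], [0, 0, 0.001, 0, 0, 0, -1], [0, 0, 0.001, 0, 0, 0, -1], [0, 0, 0.001, 0, 0, 0, -1], [0, 0, 0.001, 0, 0, 0, -1], [0, 0, 0.001, 0, 0, 0, -1], [0, 0, 0.001, 0, 0, 0, -1]]])

```text
clock: 12.55
tool_pos: [0.5323, 0.2617, 0.0895]
ee_rot: [[-0.997, 0.08, -0.001], [0.08, 0.997, -0.0], [0.001, -0.0, -1.0]]
contact_force: [-0.6, -0.1, -3.3]
opening: 0.0128
```

Emit:
carry_out(commands=[[[0, 0, 0.001, 0, 0, 0, -1], [0, 0, 0.001, 0, 0, 0, -1], [0, 0, 0.001, 0, 0, 0, -1], [0, 0, 0.001, 0, 0, 0, -1], [0, 0, 0.001, 0, 0, 0, -1], [0, 0, 0.001, 0, 0, 0, -1], [0, 0, 0, 0, 0, 0, -1], [0, 0, 0, 0, 0, 0, -1]]])

```text
clock: 13.35
tool_pos: [0.5327, 0.2617, 0.0957]
ee_rot: [[-0.997, 0.08, 0.0], [0.08, 0.997, -0.0], [-0.0, -0.0, -1.0]]
contact_force: [0.9, -1.0, -2.4]
opening: 0.013
```

```bash
python3 chk.py 5
```

```text
13.35 [0.5327 0.2617 0.0957] [ 0.8984 -0.9616 -2.3597] [0.0729 0.198  0.0108] 0.013047230370862386
axis [ 0.9968 -0.0795  0.    ] -4.561382685560912
top blade exp [179.8671 208.7991] nose exp [164.0219 210.5504]
lifter_blade []
dish [([180.6, 209.8], 0.84)]
cone [([181.8, 211.8], 0.69), ([223.0, 129.2], 0.33)]
ell ((209.1676483154297, 178.04446411132812), (32.79294204711914, 36.79430389404297), 107.8499526977539) [0.6413 0.2512 0.0667]
side blade exp [164.9737 246.219 ] nose exp [159.7861 257.7827]
lifter_blade []
dish [([166.6, 246.7], 0.76)]
cone [([164.9, 247.5], 0.52)]
ell ((248.46029663085938, 163.49642944335938), (21.7518310546875, 27.59160041809082), 94.08989715576172) [0.6412 0.2457 0.0667]
```

View pics/c5.png

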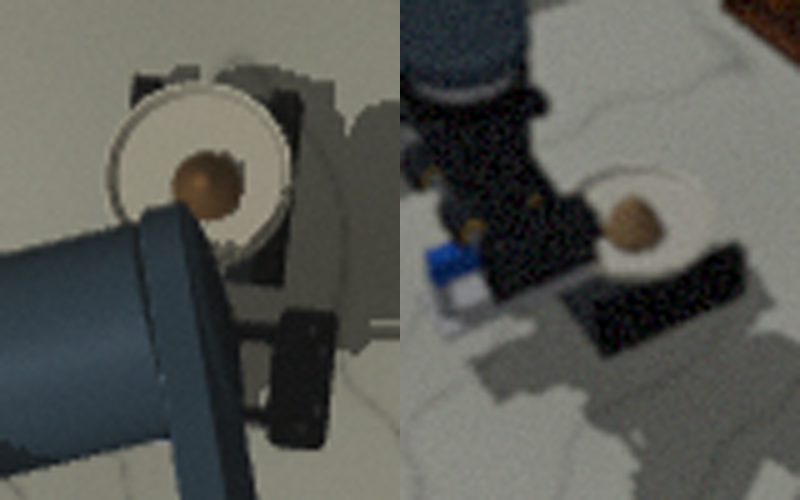

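The dish has come off the stand: in the side crop it rose about 12 px and the shadow has separated. The moment rose as expected. I'm raising further.

Emit:
carry_out(commands=[[[0, 0, 0.002, 0, 0, 0, -1], [0, 0, 0.004, 0, 0, 0, -1], [0, 0, 0.006, 0, 0, 0, -1], [0, 0, 0.006, 0, 0, 0, -1], [0, 0, 0.006, 0, 0, 0, -1], [0, 0, 0.006, 0, 0, 0, -1], [0, 0, 0.006, 0, 0, 0, -1], [0, 0, 0.006, 0, 0, 0, -1]]])

```text
clock: 14.65
tool_pos: [0.5328, 0.2618, 0.1383]
ee_rot: [[-0.997, 0.08, 0.0], [0.08, 0.997, 0.0], [-0.0, 0.0, -1.0]]
contact_force: [0.6, 0.2, -3.2]
opening: 0.013
```

Emit:
carry_out(commands=[[[0, 0, 0.008, 0, 0, 0, -1], [0, 0, 0.01, 0, 0, 0, -1], [0, 0, 0.01, 0, 0, 0, -1], [0, 0, 0.01, 0, 0, 0, -1], [0, 0, 0.01, 0, 0, 0, -1], [0, 0, 0.006, 0, 0, 0, -1], [0, 0, 0.003, 0, 0, 0, -1], [0, 0, 0.001, 0, 0, 0, -1]]])

```text
clock: 15.45
tool_pos: [0.5328, 0.2618, 0.196]
ee_rot: [[-0.997, 0.08, 0.0], [0.08, 0.997, 0.0], [-0.0, 0.0, -1.0]]
contact_force: [-0.6, -0.4, -3.8]
opening: 0.0133
```

Emit:
carry_out(commands=[[[0, 0, 0, 0, 0, 0, -1], [0, 0, 0, 0, 0, 0, -1], [0, 0, 0, 0, 0, 0, -1], [0, 0, 0, 0, 0, 0, -1], [0, 0, 0, 0, 0, 0, -1], [0, 0, 0, 0, 0, 0, -1], [0, 0, 0, 0, 0, 0, -1], [0, 0, 0, 0, 0, 0, -1]]])

```text
clock: 16.25
tool_pos: [0.5327, 0.2617, 0.1957]
ee_rot: [[-0.997, 0.08, 0.0], [0.08, 0.997, -0.0], [-0.0, -0.0, -1.0]]
contact_force: [-1.3, 0.2, -2.8]
opening: 0.0132
```

```bash
sed -i 's/(s,120,200)/(s,100,200)/' chk.py; python3 chk.py 6
python3 - <<'E'
from h import *
# predicted rim ellipse in side view for a level dish under pitch tilts
o=status.get_obs();g=o['tool_pos'];y=o['ee_rot'][:,1];ax=np.array([y[1],-y[0],0])
im=cv2.imread('pics/s6.png')
from scipy.spatial.transform import Rotation as Ro
for p in(0,5,10):
    R=Ro.from_rotvec(np.radians(p)*y).as_matrix()
    q=[]
    for t in np.linspace(0,2*np.pi,60):
        l=.108*ax+np.array([0,0,-.04+.011])+.054*(np.cos(t)*ax+np.sin(t)*y)
        q.append(proj('side',g+R@l))
    print(p,cv2.fitEllipse(np.array(q,np.float32)),np.ptp(q,axis=0))
E
```

```text
16.25 [0.5327 0.2617 0.1957] [-1.2887  0.1919 -2.7537] [ 0.104   0.2467 -0.0415] 0.013175846903345832
axis [ 0.9968 -0.0796  0.    ] -4.566249980148739
top blade exp [175.3701 204.072 ] nose exp [157.9898 206.0147]
lifter_blade []
dish [([178.7, 203.6], 0.96)]
cone [([176.7, 207.0], 0.53), ([177.5, 203.8], 0.38)]
ell ((204.64332580566406, 173.10943603515625), (36.67812728881836, 41.2609748840332), 111.92625427246094) [0.6418 0.2506 0.1667]
side blade exp [142.3665 245.5037] nose exp [137.1304 257.883 ]
lifter_blade [([142.4, 244.0], 0.71), ([283.6, 352.5], 0.3)]
dish [([139.6, 248.6], 0.76)]
cone [([141.5, 245.5], 0.54)]
ell ((248.37777709960938, 140.731689453125), (22.961688995361328, 27.78465461730957), 84.12278747558594) [0.6419 0.2441 0.1667]
0 ((246.2500457763672, 139.70973205566406), (23.90252113342285, 35.40547561645508), 88.5882339477539) [35.37576209 23.89713099]
5 ((245.44732666015625, 142.32521057128906), (22.702119827270508, 35.22089767456055), 94.20281219482422) [35.14252729 22.77607867]
10 ((244.4339599609375, 144.92784118652344), (21.380796432495117, 35.059112548828125), 99.37714385986328) [34.73990784 21.83823298]
```

View pics/c6.png

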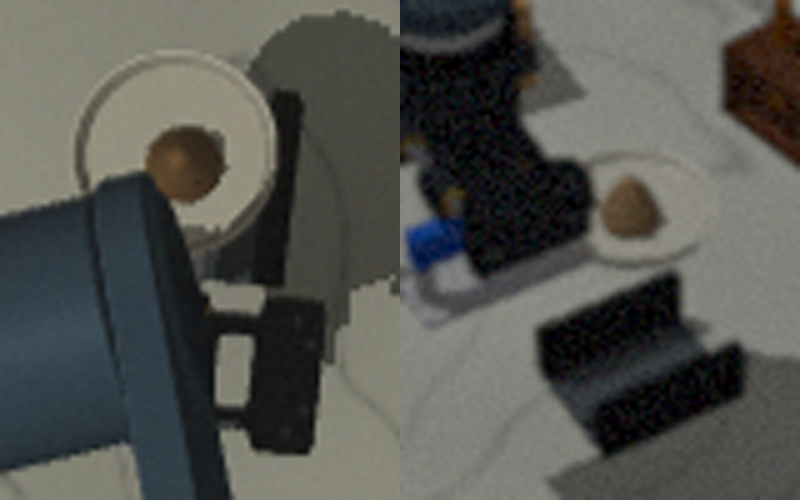

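The dish is up about 155 mm over the bench with the cone upright in it. The visible plate edge in the side crop runs from about (435,328) to (600,262). I'm checking the pitch numerically against the model.

Run:
```python
from h import *
from scipy.spatial.transform import Rotation as Ro
y=np.array([.0796,.9968,0]);ax=np.array([.9968,-.0796,0]);g=np.array([.5327,.2617,.1957])
im=cv2.imread('pics/s6.png')
for p in(0,2,4,6):
    R=Ro.from_rotvec(np.radians(p)*y).as_matrix()
    f=lambda a,b,z:(proj('side',g+R@(a*ax+b*y+np.array([0,0,z-.044])))-[200,100])*5
    print(p,*(np.round(f(*q)) for q in((-.045,-.021,0),(.05,-.021,0),(-.045,.021,0))))
# rim profile comparison: level dish on stand (s3) vs lifted (s6): bright/dark boundary overlay
big=[]
for fn,c,ps in(('s3',np.array([.638,.252,.045]),(0,)),('s6',g+.106*ax-[0,0,.04],(0,4))):
    a=cv2.resize(cv2.imread(f'pics/{fn}.png'),None,fx=8,fy=8,interpolation=cv2.INTER_CUBIC)
    for p,col in zip(ps,((0,0,255),(0,255,0))):
        R=Ro.from_rotvec(np.radians(p)*y).as_matrix()
        piv=g if fn=='s6' else c
        q=np.array([proj('side',piv+R@(c-piv+np.array([0,0,.011])+.054*(np.cos(t)*ax+np.sin(t)*y))) for t in np.linspace(0,6.3,90)])
        cv2.polylines(a,[((q+.5)*8).astype(int)],False,col,1)
    m=int(proj('side',c)[1]);big.append(a[(m-30)*8:(m+30)*8,215*8:265*8])
cv2.imwrite('pics/ov.png',np.hstack(big))
```

```text
0 [ 25. 331.] [167. 270.] [ -7. 288.]
2 [ 22. 331.] [165. 273.] [-10. 287.]
4 [ 20. 329.] [163. 276.] [-12. 286.]
6 [ 17. 328.] [160. 279.] [-15. 285.]
```

View pics/ov.png

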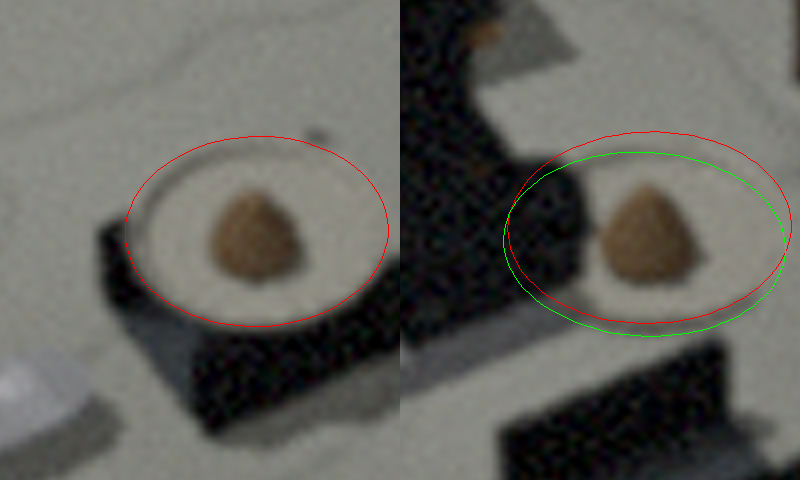

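The level overlay (red) fits the dish on the stand. For the lifted dish the result lies between 0° and 4°. I'm measuring it with an edge fit of the plate, plus a contrast-stretched view.

Run:
```python
from h import *
from scipy.spatial.transform import Rotation as Ro
y=np.array([.0796,.9968,0]);ax=np.array([.9968,-.0796,0]);g=np.array([.5327,.2617,.1957])
im=cv2.imread('pics/s6.png')
G=cv2.GaussianBlur(im.astype(np.float32).mean(2),(0,0),.8)
def edge(p,a,z=0):
    R=Ro.from_rotvec(np.radians(p)*y).as_matrix();return proj('side',g+R@(a*ax-.021*y+np.array([0,0,z-.044])))
e0,e1=edge(0,-.045),edge(0,.05)
cs=np.arange(209,230);rs=[]
for c in cs:
    r0=e0[1]+(c-e0[0])*(e1-e0)[1]/(e1-e0)[0]
    lo=int(r0)-4;d=np.diff(G[lo:lo+9,c]);k=np.argmax(d);k0=min(max(k,1),len(d)-2)
    A,B,C=d[k0-1:k0+2];rs.append(lo+k0+.5+.5*(A-C)/(A-2*B+C))
rs=np.array(rs);f=np.polyfit(cs,rs,1);res=rs-np.polyval(f,cs);ok=abs(res)<.6;f=np.polyfit(cs[ok],rs[ok],1)
print('slope',f[0],ok.sum(),res.std(),'row@220',np.polyval(f,220))
for p in(-2,0,2,4,6):
    u,v=edge(p,-.045),edge(p,.05);s=(v-u)[1]/(v-u)[0];print(p,s,u[1]+s*(220-u[0]))
big=[]
for fn,c,ps in(('s3',np.array([.638,.252,.045]),(0,)),('s6',g+.106*ax-[0,0,.04],(0,4))):
    a=np.clip((cv2.imread(f'pics/{fn}.png').astype(float)-70)*2.2,0,255).astype(np.uint8)
    m=int(proj('side',c)[1]);a=cv2.resize(a[m-20:m+20,225:270],None,fx=8.8,fy=12,interpolation=cv2.INTER_CUBIC)
    for p,col in zip(ps,((0,0,255),(0,200,0))):
        R=Ro.from_rotvec(np.radians(p)*y).as_matrix();piv=g if fn=='s6' else c
        for t in np.arange(0,6.2,.4):
            q=proj('side',piv+R@(c-piv+np.array([0,0,.011])+.054*(np.cos(t)*ax+np.sin(t)*y)))
            cv2.circle(a,(int((q[0]+.5-225)*8.8),int((q[1]+.5-m+20)*12)),2,col,-1)
    big.append(a)
cv2.imwrite('pics/ov2.png',np.hstack(big))
```

```text
slope -0.40524361484536625 20 0.4659434946029414 row@220 159.468340151306
-2 -0.4596006355561366 159.79824462986215
0 -0.4302186687648328 159.8303916605668
2 -0.40104096143814233 159.875733645615
4 -0.3719983016255156 159.93427131841725
6 -0.34302268877681913 160.0060828949014
```

View pics/ov2.png

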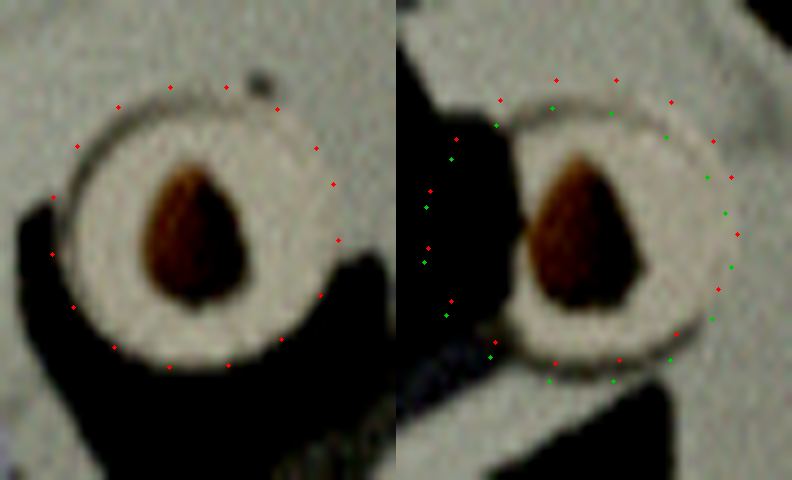

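The edge fit gives about 1.7° nose-down, and the rim agrees: it lies between the 0° (red) and 4° (green) dots. I'm pitching the nose up gently by 1.6°.

Emit:
carry_out(commands=[[[0, 0, 0, -0.02, -0.2, 0, -1], [0, 0, 0, -0.02, -0.25, 0, -1], [0, 0, 0, -0.02, -0.25, 0, -1], [0, 0, 0, -0.02, -0.25, 0, -1], [0, 0, 0, -0.02, -0.25, 0, -1], [0, 0, 0, -0.02, -0.2, 0, -1], [0, 0, 0, -0.02, -0.2, 0, -1], [0, 0, 0, 0, 0, 0, -1]]])

```text
clock: 17.55
tool_pos: [0.5327, 0.2618, 0.1957]
ee_rot: [[-0.996, 0.079, 0.028], [0.079, 0.997, -0.002], [-0.028, -0.0, -1.0]]
contact_force: [0.7, 0.6, -2.6]
opening: 0.013
```

Emit:
carry_out(commands=[[[0, 0, 0, 0, 0, 0, -1], [0, 0, 0, 0, 0, 0, -1], [0, 0, 0, 0, 0, 0, -1], [0, 0, 0, 0, 0, 0, -1], [0, 0, 0, 0, 0, 0, -1], [0, 0, 0, 0, 0, 0, -1], [0, 0, 0, 0, 0, 0, -1], [0, 0, 0, 0, 0, 0, -1]]])

```text
clock: 18.35
tool_pos: [0.5327, 0.2617, 0.1957]
ee_rot: [[-0.996, 0.08, 0.028], [0.08, 0.997, -0.002], [-0.028, -0.0, -1.0]]
contact_force: [0.4, 0.2, -3.3]
opening: 0.0135
```

```bash
python3 chk.py 7
python3 - <<'E'
from h import *
for fn in('s6','s7'):
    G=cv2.GaussianBlur(cv2.imread(f'pics/{fn}.png').astype(np.float32).mean(2),(0,0),.8);cs=np.arange(209,230);rs=[]
    for c in cs:
        lo=int(159.5-.41*(c-220))-4;d=np.diff(G[lo:lo+9,c]);k=min(max(np.argmax(d),1),6);A,B,C=d[k-1:k+2];rs.append(lo+k+.5+.5*(A-C)/(A-2*B+C))
    rs=np.array(rs);f=np.polyfit(cs,rs,1);ok=abs(rs-np.polyval(f,cs))<.6;print(fn,np.polyfit(cs[ok],rs[ok],1)[0],ok.sum())
E
```

```text
18.35 [0.5327 0.2617 0.1957] [ 0.3714  0.1972 -3.2978] [ 0.0767  0.2716 -0.015 ] 0.013509949027052933
axis [ 0.9968 -0.0796  0.    ] -4.565533023675705
top blade exp [175.3616 204.072 ] nose exp [157.981  206.0145]
lifter_blade []
dish [([174.5, 203.5], 0.93)]
cone [([177.0, 207.7], 0.63)]
ell ((204.89263916015625, 173.01812744140625), (38.19334030151367, 42.646018981933594), 114.009765625) [0.642  0.25   0.1667]
side blade exp [142.3589 245.509 ] nose exp [137.1227 257.8882]
lifter_blade [([143.6, 244.6], 0.6)]
dish [([141.4, 248.2], 0.67), ([140.2, 244.8], 0.34)]
cone [([144.3, 246.0], 0.49)]
ell ((248.49530029296875, 139.9610137939453), (25.17633056640625, 29.97647476196289), 76.31368255615234) [0.6442 0.2467 0.1667]
s6 -0.40524361484536625 20
s7 -0.4320634144533391 20
```

View pics/c7.png

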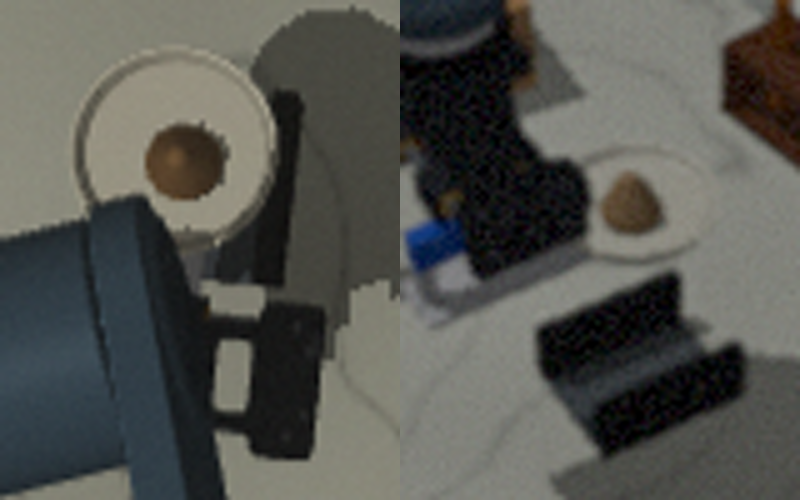

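The plate edge slope is now -0.432, against -0.430 for level. The dish is steady, with the cone upright in it (side crop (630,205)). I'm handing in.

```bash
python3 -c "
from workcell import workorder;print(workorder.finish_job())"
```

```text
the job is handed in; nothing more can be done
None
```

The dish with the brown clay cone is up off its stand on the lifter's blade. I handed the job in with the arm still holding the lifter at 60 N.

I gripped the blue handle, turned the blade into line with the channel and slid it in without contact. I then lifted slowly to a dish underside about 15.5 cm above the bench, at about 18.4 s of the 51 s limit.

- **Level:** after the lift the lifter had tipped about 1.7° nose-down in the grip, so I pitched it back 1.6°. The plate's edge in the side picture now has a slope of -0.432, and a level plate would give -0.430. That is good to about 1°.
- **Dish and cone:** the last top and side pictures show the cone standing in the dish, which touches nothing but the blade. The dish's centre is about 4 mm off the blade mark, within measuring error.
- **Other objects:** the arm stayed clear of the yellow sample's dish, the beaker and the amber jar. I took no final close-up of them.
- **Disagreements:** the networks gave no blade point in the top view, because the dish and arm hide it. Their dish outlines were also cut off by the gripper, so the level check rests on the plate edge and, before the correction, the rim.

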